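Put the scraper in its leaning block and hang up the parts basket

ROBOT

A 7-joint arm with a two-finger parallel gripper is mounted at the origin on the work surface. World frame = base frame: x ahead of the robot, y to its left, z up, the work surface at z = 0. Lengths are in m, angles in rad, forces in N, time in s.
With the tool pointing down it reaches from about 0.4 to 0.85 m from the base axis. Payload 4.4 kg.
Tool frame: the origin (TCP) lies at the very end of the fingers, on their centre line; the grasp point (between the pads) lies 19 mm behind it (bot.grip_point_offset is the distance from the TCP to the grasp point, in m); x points along the fingers, y is the direction in which the jaws open and shut, and the axes are right-handed (so a half turn about x gives the same grasp; the last joint's range is limited). The gripper opens to 94 mm and grips with 3 to 60 N. Pads are 16 mm wide; open, the fingers measure 119 mm over their backs; the gripper's body (75 mm by 177 mm) begins 78 mm behind the grasp point.
Start: joints at [-1.415, 0.628, 0.038, 1.517, -0.027, 0.996, -0.02], TCP at [0.143, 0.634, 0.205] pointing down, gripper open.
Joint ranges: [-3.06, 3.06], [-0.37, 2.12], [-1.25, 1.32], [0.18, 2.47], [-1.1, 4.24], [0.23, 1.98], [-2.94, 2.94]. Speed limits (rad/s): [2.57, 2.57, 3.14, 3.14, 3.14, 3.14, 3.14].

INTERFACE

Orientations are given as a unit quaternion [w, x, y, z].
In Python, from station import bot gives the robot as it stands. The module is installed in compiled form; this text tells all that it offers.
- The arm moves only by the tool move_arm, never from a script. Its argument "motion" is a list of rows, each an object with "travel": the shift along the tool's x, y, z in mm, a list of three; "dr": the turn, a rotation vector about the tool's x, y, z in degrees, a list of three. In form: [{"travel": [x, y, z], "dr": [ax, ay, az]}, ...]. A call has 1 to 10 rows; each row is the pose to reach, as a shift and turn from the pose commanded when the call began, along the tool's axes at that moment; what a row does not reach only later rows make up. A row lasts 1/8 s, in which the tool goes at most 62.5 mm and 10.7 degrees, less where a joint would pass 70% of its speed; a pose out of reach is approached as far as the arm can. A call with a gripper value outside its range is refused whole. "fingers" is the finger opening in mm, from 0 to 94, set as the call begins (left out, the last holds). The fingers move at their own pace and stop on an object; "squeeze" is the grip in N (left out, the last holds). Time passes only in rows, so rows that repeat a pose let the fingers close. It gives the time, the measured TCP pose, the force and the opening at its end, in the units of the state.
- bot.sense(): the state, without advancing time (a new reading comes with each control period).
- bot.capture(name): name is "scene" or "top" or "wrist"; returns a dict with "frame" (420x560x3 uint8, red, green, blue), "fx", "fy", "cx", "cy" (pixels), "dist_coeffs" ([k1, k2, p1, p2, k3] as OpenCV has them; the pictures are not rectified), "eye" and "rotation" of the camera in the world; the wrist camera has in their place "mount" (4x4, takes a point from camera to tool coordinates, whose origin is the TCP and whose axes are the tool frame's). Camera axes: x right, y up, looking along -z (the intrinsics and any distortion apply to the point x, -y, -z); pixel columns grow to the right and rows downward; lengths in m; the calibration is good to about 2 mm. A picture is of the moment at which its call begins: read the wrist's pose just before it. There is no depth.
- bot.close_job(): hands the job in, once; it reports no verdict.
The state is a dict: "clock": time; "joints": joint angles; "qvel": joint speeds; "joint_efforts": joint torques, N m; "tcp_pos": TCP position; "orientation": TCP orientation; "ft_force": force on the tool from outside, world axes, zero at the start; "torque": the same for the moment, N m; "opening": finger opening in m.
Only numpy, scipy, OpenCV 4.12 (cv2) and the standard library are available. Lean on these libraries where they do the work, as an engineer would, in place of code of your own. Each camera call takes 0.05 s, during which the arm holds its last target. There are 200 camera calls.

TASK

The repair is done, so put its things away. First draw the flat scraper up out of its low dock and slide it blade first into the leaning block whose slot is long enough for the blade, fully home so that the handle's shoulder rests on the block. Then lift the small parts basket by its handle, keep it upright, and hang it by the handle over both prongs of the hook stand, let go of it there once it hangs quietly, and leave everything else on the bench where it is.

Things in the scene. Friction and masses are not known exactly. Their poses are not given: they have to be found in the camera images.
- scraper: flat scraper, at the start standing blade down in the dock. Steel blade 44 mm (x) by 3 mm (y) by 62 mm (z), narrowing to 34 mm (x) over its last 25 mm, then a black handle 30 (x) by 18 (y) by 80 mm (z). Origin: middle of the blade's bottom edge; z runs up through the handle. Grip the handle across y (18 mm). Symmetric under a half turn about z
- scraper_handle (a point): middle of the scraper's handle, 107 mm above the blade's bottom edge and 45 mm above the shoulder, axes as the scraper's: a good place to grip
- scraper_shoulder (a point): middle of the shoulder, where the handle begins and the blade ends, 62 mm above the blade's bottom edge; axes as the scraper's
- dock: fixed low aluminium block, 90 mm (x) by 50 mm (y), 40 mm high, upright slot 50 x 5.5 mm, 30 mm deep, its length along x; origin: centre of the underside on the bench. The scraper stands in it with 32 mm of blade showing
- big_block_mouth (a point): centre of the slot mouth in the sloping top face of the larger white block (80 mm along the slot, 50 across), which leans 25 degrees from upright towards the robot on a fixed foot 120 x 60 mm; about 95 mm above the bench. z: out of the slot (up, towards the robot); x: along the slot; y: across. Slot 50 mm long (x), 9 mm wide (y), 70 mm deep (-z): the 44 mm blade fits
- small_block_mouth (a point): the same for the smaller leaning block (60 mm along the slot), whose slot is only 30 mm long and 9 mm wide, too short for the blade; mouth about 90 mm above the bench. The two blocks change places from run to run
- basket: open steel parts basket, 80 mm (x) by 104 mm (y), 45 mm high, about 0.18 kg, on the bench, a few brass spacers fixed in it; origin: centre of the underside. A rigid 10 mm round-bar handle rises from its y ends: uprights at y = +-55 mm, straight top bar along y, axis 115 mm above the underside
- basket_bar (a point): middle of the axis of the basket handle's top bar (10 mm thick, 110 mm long, along the basket's y), 115 mm above the underside; grip it across x
- hook_seat (a point): where the middle of the basket's bar should rest on the fixed hook stand, bar along this y; 184 mm above the bench. Two round prongs (8 mm thick, axes at y = +-28 mm, tops 5 mm below the point; fingers fit between) run level from a crossbar 56 mm behind (+x, post no higher than the prongs) to 37 mm in front, then up to tips 48 mm in front, 17 mm above. Foot plate 110 x 130 mm
- wire_spool: copper-coloured wire spool, 60 mm across, 35 mm high, a bystander; origin: centre of the underside
- screwdriver: small screwdriver lying down, 140 mm long, yellow handle, a bystander; origin: its end-to-end middle, on the bench
- tape_roll: blue roll of tape lying flat, 76 mm across, 20 mm high, a bystander; origin: centre of the underside
- water_bottle: clear bottle with a blue cap, 66 mm across, 200 mm high, a bystander; origin: centre of the underside
- meter: orange hand multimeter lying flat, 150 x 75 x 34 mm, a bystander; origin: centre of the underside
- flux_jar: small amber jar with a white cap, 44 mm across, 55 mm high, a bystander; origin: centre of the underside
Things that resemble listed ones, but are neither listed nor needed, are in the scene too. Leave any pink look-alike of the part that bears hook_seat alone. Leave any red look-alike of the basket alone.

How it is judged:
On the way, in this order (a step that is already met when the one before it is completed fails the run):
1. the scraper is drawn up clear of the dock (z of scraper in the frame of dock above 0.05 m), for 0.1 s.
2. the scraper is fully home in the big leaning block while the basket still stands where it was (x of scraper_shoulder in the frame of big_block_mouth between -0.008 and 0.008 m and y of scraper_shoulder in the frame of big_block_mouth between -0.006 and 0.006 m and z of scraper_shoulder in the frame of big_block_mouth between -0.006 and 0.006 m and angle between the z axis of scraper and the z axis of big_block_mouth, either way round below 0.14 rad and distance of basket from where it was at the start of the episode below 0.03 m), for 0.2 s.
3. the basket is lifted off the bench (height (world z) of basket above 0.03 m), for 0.1 s.
At the end, for the whole second after the job is handed in: Scraper in the big slot: shoulder within 6 mm of the mouth plane, 8 mm along and 6 mm across of its centre, axis within 0.14 rad. Basket bar on the prongs: within 36 mm along, 26 mm sideways, 8 mm in height of the seat, basket upright within 0.3 rad. Scraper at rest, basket at most swaying gently (x of scraper_shoulder in the frame of big_block_mouth between -0.008 and 0.008 m and y of scraper_shoulder in the frame of big_block_mouth between -0.006 and 0.006 m and z of scraper_shoulder in the frame of big_block_mouth between -0.006 and 0.006 m and angle between the z axis of scraper and the z axis of big_block_mouth, either way round below 0.14 rad and x of basket_bar in the frame of hook_seat between -0.036 and 0.036 m and y of basket_bar in the frame of hook_seat between -0.026 and 0.026 m and z of basket_bar in the frame of hook_seat between -0.008 and 0.01 m and angle between basket's own z axis and vertical below 0.3 rad and linear speed of scraper below 0.03 m/s and linear speed of basket below 0.12 m/s); the robot touches nothing.
It fails at once if the basket is tipped more than 40 degrees (angle between basket's own z axis and vertical above 0.7 rad).
It fails at once if a bystander is moved more than 30 mm (distance of any of wire_spool, screwdriver, tape_roll, water_bottle, meter, flux_jar from where it was at the start of the episode above 0.03 m).
It also fails if it takes over 72 s, if anything falls off the work surface, if the arm or the gripper's body presses on something with over 40 N, if the wrist force passes 120 N, or if a joint passes its speed limit or range.

## Working session

There is one attempt and no reset: what is moved stays moved. The work goes in short steps, Python scripts to look and compute and a tool call to move; the robot and the scene stay as the last step left them, time stands still between calls to the robot, and variables do not carry over. Pictures are saved under pics/ and viewed, about 8 in all and at most 12, crops included, and the job is handed in when it is done.

Besides the shell and the picture viewer there is one more tool, called after "Call:" as name(argument=value, ...), one argument or row to a line, values as JSON. move_arm: Moves the arm, as the interface text tells. Its arguments: {"type":"object","properties":{"motion":{"type":"array","items":{"type":"object","properties":{"travel":{"type":"array","items":{"type":"number"}},"dr":{"type":"array","items":{"type":"number"}}}}},"fingers":{"type":"number"},"squeeze":{"type":"number"}},"required":["motion"]}

```bash
mkdir -p pics && cat > h.py <<'E'
import numpy as np, cv2
from scipy.spatial.transform import Rotation as R
from station import bot
def q2R(q): return R.from_quat([q[1],q[2],q[3],q[0]]).as_matrix()
def cap(n):
    s=bot.sense(); c=bot.capture(n)
    if 'mount' in c:
        T=np.eye(4);T[:3,:3]=q2R(s['orientation']);T[:3,3]=s['tcp_pos']
        M=T@np.array(c['mount']); c['eye']=M[:3,3]; c['rotation']=M[:3,:3]
    c['eye']=np.array(c['eye']);c['rotation']=np.array(c['rotation'])
    if c['rotation'].shape!=(3,3): c['rotation']=q2R(c['rotation'].ravel())
    c['K']=np.array([[c['fx'],0,c['cx']],[0,c['fy'],c['cy']],[0,0,1.]]);c['d']=np.array(c['dist_coeffs'],float)
    return c
def save(c,n): cv2.imwrite('pics/'+n,c['frame'][:,:,::-1])
def ray(c,p):
    u=cv2.undistortPoints(np.array(p,float).reshape(-1,1,2),c['K'],c['d']).reshape(-1,2)
    d=np.c_[u[:,0],-u[:,1],-np.ones(len(u))]@c['rotation'].T
    return d/np.linalg.norm(d,axis=1)[:,None]
def plane(c,p,z):
    d=ray(c,p); return c['eye']+d*((z-c['eye'][2])/d[:,2])[:,None]
def tri(obs):
    A=np.zeros((3,3));b=np.zeros(3);L=[]
    for c,p in obs:
        d=ray(c,[p])[0];P=np.eye(3)-np.outer(d,d);A+=P;b+=P@c['eye'];L.append((P,c['eye']))
    x=np.linalg.solve(A,b);return x,[round(1000*np.linalg.norm(P@(x-e)),1) for P,e in L]
def proj(c,X):
    X=(np.atleast_2d(X)-c['eye'])@c['rotation'];X=X*[1,-1,-1]
    return cv2.projectPoints(X.reshape(-1,1,3),np.zeros(3),np.zeros(3),c['K'],c['d'])[0].reshape(-1,2)
def togo(tgt,Rt):
    "tool-frame mm travel and rotvec deg from the measured pose"
    s=bot.sense();Q=q2R(s['orientation'])
    return np.round(1000*Q.T@(np.array(tgt)-s['tcp_pos']),1),np.round(np.degrees(R.from_matrix(Q.T@Rt).as_rotvec()),1)
import pickle
def dump(c,n): pickle.dump(c,open(n,'wb'))
def load(n): return pickle.load(open(n,'rb'))
E
python3 - <<'E'
from h import *
s=bot.sense();print(s, bot.grip_point_offset); print(np.round(q2R(s['orientation']),3))
for n in['scene','top','wrist']:
    c=cap(n);save(c,n+'0.png');dump(c,n+'0.pkl');print(n,c['eye'].round(3),c['rotation'].round(2).tolist(),c['fx'],c['d'])
E
```

```text
{'clock': 0.0, 'joints': array([-1.41480301,  0.62932161,  0.0384196 ,  1.51830124, -0.02697181,
        0.9962481 , -0.01998372]), 'qvel': array([ 8.71886762e-04, -9.54454170e-05,  6.23239147e-04, -8.53579391e-04,
       -8.05125699e-04, -5.27495101e-04,  1.18802076e-03]), 'joint_efforts': array([-1.51693389e-04, -5.49721026e+01,  1.14314474e+00, -1.86641407e+01,
       -5.23107243e-02,  2.35090381e-02,  1.58122066e-04]), 'tcp_pos': array([0.14281722, 0.63348712, 0.20459092]), 'orientation': array([ 0.70270686,  0.07761727,  0.70282303, -0.07885699]), 'ft_force': array([ 0.01116018, -0.30613053, -0.06732995]), 'torque': array([0.0032915 , 0.00591353, 0.00666068]), 'opening': 0.09377294503969937} 0.0188
[[-0.     0.22   0.976]
 [-0.002  0.976 -0.22 ]
 [-1.    -0.002  0.   ]]
scene [0.965 0.512 1.14 ] [[-0.72, -0.58, 0.39], [0.7, -0.59, 0.4], [0.0, 0.56, 0.83]] 459.42772769298335 [-0.02823296  0.          0.          0.          0.        ]
top [0.341 0.024 1.477] [[-0.02, 0.99, -0.12], [-1.0, -0.02, -0.0], [-0.01, 0.12, 0.99]] 416.8142353153708 [-0.0281525  0.         0.         0.         0.       ]
wrist [0.062 0.653 0.384] [[0.22, -0.94, -0.27], [0.98, 0.21, 0.06], [-0.0, -0.28, 0.96]] 308.5354337613817 [-0.06684412  0.          0.          0.          0.        ]
```

View pics/scene0.png

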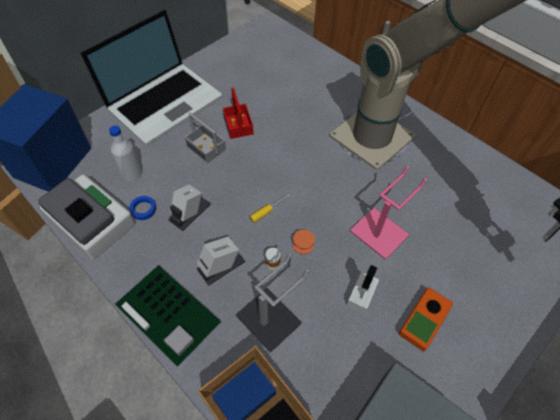

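View pics/top0.png

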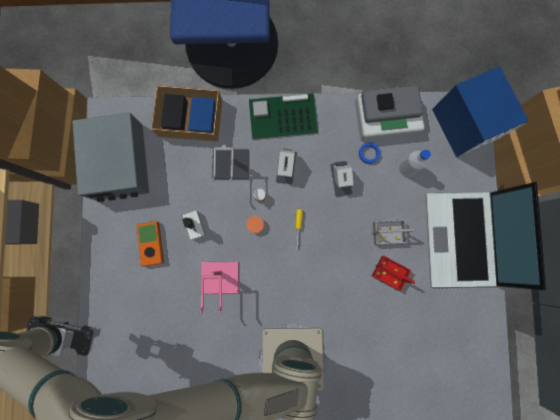

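```bash
python3 - <<'E'
from h import *
c=load('top0.pkl');a=c['frame'][130:260,170:430,::-1];a=cv2.resize(a,None,fx=3,fy=3,interpolation=cv2.INTER_CUBIC)
b=load('scene0.pkl');cv2.imwrite('pics/crop_top.png',a)
a=b['frame'][100:350,160:420,::-1];cv2.imwrite('pics/crop_sc.png',cv2.resize(a,None,fx=2.4,fy=2.4,interpolation=cv2.INTER_CUBIC))
print('dock',plane(c,[(193,218)],.04),'basket',plane(c,[(391,233)],.1),'blocks',plane(c,[(288,163),(347,177)],.093),'hook foot',plane(c,[(223,163)],.0))
E
```

```text
dock [[0.48604069 0.33647111 0.04      ]] basket [[ 0.41933659 -0.33212891  0.1       ]] blocks [[ 0.66266204  0.00406264  0.093     ]
 [ 0.61112556 -0.19410843  0.093     ]] hook foot [[0.68845644 0.23806048 0.        ]]
```

View pics/crop_top.png

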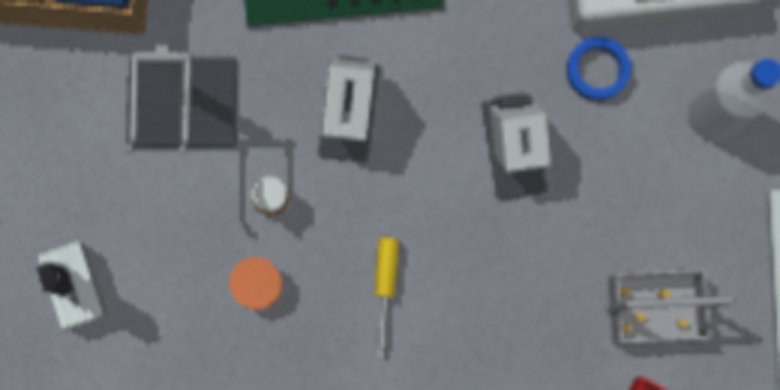

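View pics/crop_sc.png

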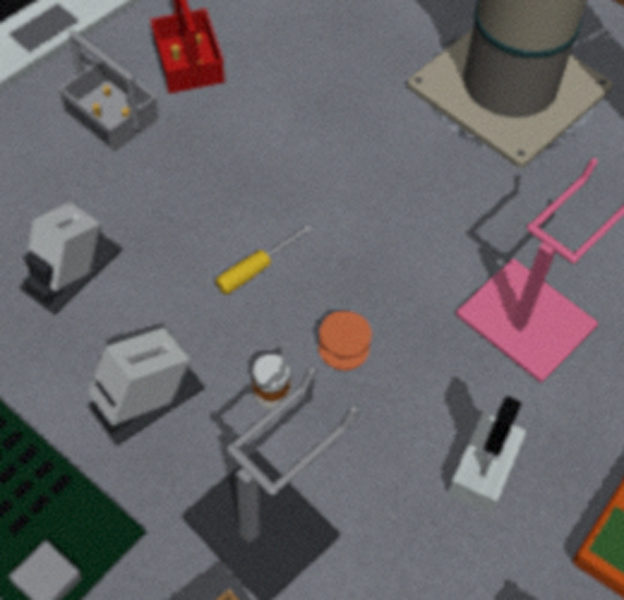

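The pictures show:
- **Dock with scraper:** top view about (193,225).
- **Big block:** top (286,165). The slot runs roughly along world x.
- **Small block:** top (345,177).
- **Grey hook stand:** foot at top (230,163), with the prongs pointing towards the robot.
- **Grey basket:** top (391,233), with the bar along world y.
- **Flux jar:** just in front of the prongs, at top (260,195).

Next I go above the dock and look from close by.

```bash
python3 - <<'E'
from h import *
t=load('top0.pkl');s=load('scene0.pkl')
T=lambda x,y:(t,(170+x/3,130+y/3)); S=lambda x,y:(s,(160+x/2.4,100+y/2.4))
for n,a,b in [('jar top',T(270,193),S(272,366)),('bar endR',T(731,300),S(77,37)),('bar endL',T(613,303),S(138,82)),('bigslot near',T(346,121),S(172,345)),('bigslot far',T(350,80),S(130,359)),
  ('prongL back',T(135,57),S(272,488)),('prongL tip',T(130,148),S(353,410)),('prongR tip',T(185,150),S(311,374)),('prongR back',T(188,57),S(235,452)),('small slot',T(525,140),S(70,223))]:
    x,r=tri([a,b]);print(n,x.round(3),r)
a=np.radians(107);y=np.array([np.cos(a),np.sin(a),0]);x=np.array([0,0,-1.]);Rt=np.c_[x,y,np.cross(x,y)]
print(togo([.45,.34,.30],Rt))
E
```

```text
jar top [0.561 0.104 0.059] [np.float64(2.7), np.float64(2.7)]
bar endR [ 0.424 -0.402  0.106] [np.float64(5.2), np.float64(5.2)]
bar endL [ 0.425 -0.271  0.121] [np.float64(1.5), np.float64(1.5)]
bigslot near [0.634 0.018 0.089] [np.float64(6.3), np.float64(6.3)]
bigslot far [0.68  0.01  0.105] [np.float64(2.5), np.float64(2.5)]
prongL back [0.693 0.239 0.176] [np.float64(1.4), np.float64(1.4)]
prongL tip [0.59  0.242 0.195] [np.float64(2.3), np.float64(2.3)]
prongR tip [0.588 0.185 0.188] [np.float64(2.2), np.float64(2.2)]
prongR back [0.692 0.185 0.169] [np.float64(3.7), np.float64(3.7)]
small slot [ 0.61  -0.185  0.089] [np.float64(4.1), np.float64(4.1)]
(array([ -94.9, -218.9,  364.2]), array([-29.7,  -0. ,   0.1]))
```

Call:
move_arm(
  motion=[
    {"travel": [-95,-219,364],"dr": [-29.7,0,0]},
    {"travel": [-95,-219,364],"dr": [-29.7,0,0]},
    {"travel": [-95,-219,364],"dr": [-29.7,0,0]},
    {"travel": [-95,-219,364],"dr": [-29.7,0,0]},
    {"travel": [-95,-219,364],"dr": [-29.7,0,0]},
    {"travel": [-95,-219,364],"dr": [-29.7,0,0]},
    {"travel": [-95,-219,364],"dr": [-29.7,0,0]},
    {"travel": [-95,-219,364],"dr": [-29.7,0,0]},
    {"travel": [-95,-219,364],"dr": [-29.7,0,0]},
    {"travel": [-95,-219,364],"dr": [-29.7,0,0]},
  ],
)

```text
clock: 1.4
tcp_pos: [0.4483, 0.3417, 0.3]
orientation: [0.699, -0.105, 0.7, 0.106]
ft_force: [-0.9, -0.2, 0.7]
opening: 0.0938
```

```bash
python3 - <<'E'
from h import *
s=bot.sense();print(s['clock'],s['tcp_pos'],q2R(s['orientation']).round(3).tolist())
c=cap('wrist');dump(c,'w1.pkl');save(c,'w1.png');print(c['eye'],proj(c,[[.486,.336,.04],[.486,.336,.15],[.637,.212,.184],[.657,.014,.095]]))
E
```

```text
1.4 [0.44829858 0.3417309  0.3000125 ] [[-0.001, -0.295, 0.955], [0.0, 0.955, 0.295], [-1.0, 0.0, -0.001]]
[0.36952565 0.31836084 0.47942809] [[267.99913883 204.46576368]
 [264.39093683 229.39427809]
 [123.395278   326.79311485]
 [ 19.50553714 260.33186286]]
```

View pics/w1.png

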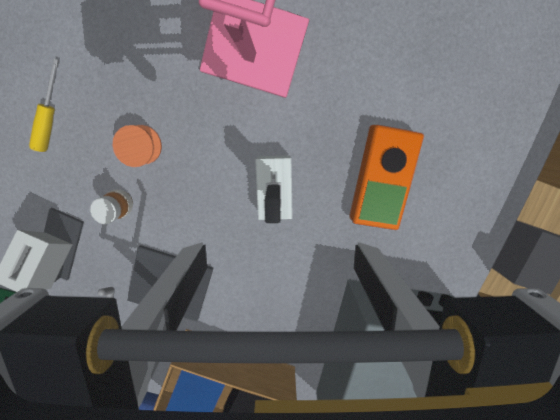

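```bash
python3 - <<'E'
from h import *
c=load('w1.pkl');f=c['frame'];g=f[140:245,235:310]
hsv=cv2.cvtColor(g,cv2.COLOR_RGB2HSV)
m=((hsv[...,2]>165)&(hsv[...,1]<50)).astype(np.uint8)
n,l,st,_=cv2.connectedComponentsWithStats(m);k=1+np.argmax(st[1:,4])
print(st[1:])
p=np.argwhere(l==k)[:,::-1]+[235,140]
P=plane(c,p,.04)[:,:2]
r=cv2.minAreaRect((P*1000).astype(np.float32));print('dock rect mm',r)
b=(hsv[...,2]<45).astype(np.uint8);n,l,st,ce=cv2.connectedComponentsWithStats(b);k=1+np.argmax(st[1:,4]);print(st[k],ce[k]+[235,140])
p=(np.argwhere(l==k)[:,::-1]+[235,140]).astype(np.float32)
bx=cv2.boxPoints(cv2.minAreaRect(p));print(bx)
print('handle corners at .152',plane(c,bx,.152).round(4).tolist())
# model check
x0,y0=.486,.336
E
```

```text
[[ 26  18  32  62 906]
 [ 22  50   8  30 186]]
dock rect mm ((460.5629577636719, 342.6596984863281), (90.4460220336914, 42.392704010009766), 19.637691497802734)
[33 55  1  2  2] [268.  195.5]
[[268. 196.]
 [268. 196.]
 [268. 195.]
 [268. 195.]]
handle corners at .152 [[0.4472, 0.3288, 0.152], [0.4472, 0.3288, 0.152], [0.4461, 0.3285, 0.152], [0.4461, 0.3285, 0.152]]
```

```bash
python3 - <<'E'
from h import *
c=load('w1.pkl');g=c['frame'][140:245,235:310]
v=g.max(2).astype(int)
m=(v>165)&(g.max(2)-g.min(2)<50)
p=np.argwhere(m)[:,::-1]+[235,140]
r=cv2.minAreaRect((plane(c,p,.04)[:,:2]*1000).astype(np.float32));print('dock',r)
for th in (60,75):
    n,l,st,ce=cv2.connectedComponentsWithStats((v<th).astype(np.uint8));k=1+np.argmax(st[1:,4])
    p=(np.argwhere(l==k)[:,::-1]+[235,140]).astype(np.float32);q=cv2.minAreaRect(p);bx=cv2.boxPoints(q)
    print(th,st[k],bx.tolist());print(plane(c,bx,.152).round(4).tolist())
np.set_printoptions(linewidth=250);print(v[25:85:2,16:62:2])
E
```

```text
dock ((461.7972412109375, 338.2720947265625), (90.46913146972656, 50.96038818359375), 18.439777374267578)
60 [ 30  45  15  37 412] [[265.0, 185.0], [279.0, 185.0], [279.0, 221.0], [265.0, 221.0]]
[[0.4365, 0.3222, 0.152], [0.432, 0.3366, 0.152], [0.471, 0.3487, 0.152], [0.4756, 0.3337, 0.152]]
75 [ 30  45  15  38 536] [[265.0, 185.0], [279.0, 185.0], [279.0, 222.0], [265.0, 222.0]]
[[0.4365, 0.3222, 0.152], [0.432, 0.3366, 0.152], [0.4721, 0.349, 0.152], [0.4767, 0.3341, 0.152]]
[[110 108 120 145 148 146 147 153 162 186 209 207 211 214 213 210 207 212 214 212 173 149 146]
 [109 110 120 147 150 147 145 146 147 157 204 208 213 215 213 211 207 212 214 212 174 141 143]
 [113 112 121 146 147 148 146 147 147 149 202 208 211 215 212 210 209 212 214 214 176 143 142]
 [110 110 116 144 148 147 146 145 145 148 152 189 181 203 213 211 206 212 214 214 176 146 142]
 [110 109 113 145 147 147 148 147 146 145 119 147 151 196 214 211 206 211 213 214 174 148 147]
 [109 110 110 144 147 147 145 146 145 145 113 103 131 193 212 210 208 212 213 214 174 145 147]
 [107 107 108 145 147 146 145 147 146 145 115 
[... 1534 characters left out ...]
2 201 206 206 210 215 196 152 149]
 [148 151 151 160 204 210 198  74  55  55  56  61  60  61  63 179 205 208 211 215 198 154 148]
 [150 147 148 157 206 209 201  77  54  54  56  59  59  64  68 184 204 208 209 215 198 152 150]
 [146 144 146 151 204 211 197  70  53  56  59  58  62  62  68 186 205 206 209 214 196 147 145]
 [146 144 147 148 204 208 199  82  55  55  59  59  62  63  65 185 205 206 209 215 197 145 147]
 [149 149 148 151 188 190 183  81  55  54  57  61  62  62  60 151 169 167 162 158 155 147 147]
 [148 146 146 145 150 145 142  82  57  57  60  58  62  62  74 144 149 149 148 147 144 147 147]
 [151 147 147 148 148 147 143 142 120 115 114 114 114 118 144 148 148 147 150 150 147 146 145]]
```

```bash
python3 - <<'E'
from h import *
a=np.radians(108.4);y=np.array([np.cos(a),np.sin(a),0]);x=np.array([0,0,-1.]);Rt=np.c_[x,y,np.cross(x,y)]
print(togo([.4612,.338,.098],Rt))
E
```

```text
(array([202.1,  -7.4,  11.4]), array([-1.2, -0.1, -0. ]))
```

Call:
move_arm(
  fingers=60,
  motion=[
    {"travel": [50,-7.4,11.4],"dr": [-1.2,0,0]},
    {"travel": [100,-7.4,11.4],"dr": [-1.2,0,0]},
    {"travel": [140,-7.4,11.4],"dr": [-1.2,0,0]},
    {"travel": [175,-7.4,11.4],"dr": [-1.2,0,0]},
    {"travel": [202,-7.4,11.4],"dr": [-1.2,0,0]},
    {"travel": [202,-7.4,11.4],"dr": [-1.2,0,0]},
    {"travel": [202,-7.4,11.4],"dr": [-1.2,0,0]},
  ],
)

```text
clock: 2.33
tcp_pos: [0.463, 0.3377, 0.0993]
orientation: [0.699, -0.112, 0.698, 0.113]
ft_force: [-0.4, -0.3, -0.9]
opening: 0.0598
```

Call:
move_arm(
  fingers=5,
  squeeze=30,
  motion=[
    {"travel": [0,0,0],"dr": [0,0,0]},
    {"travel": [0,0,0],"dr": [0,0,0]},
    {"travel": [0,0,0],"dr": [0,0,0]},
    {"travel": [0,0,0],"dr": [0,0,0]},
  ],
)

```text
clock: 2.82
tcp_pos: [0.463, 0.3367, 0.0987]
orientation: [0.698, -0.112, 0.698, 0.112]
ft_force: [-0.6, 0.3, 0.9]
opening: 0.0234
```

```bash
python3 - <<'E'
from h import *
s=bot.sense();print(s['clock'],s['tcp_pos'],s['ft_force'],s['torque'],s['opening'])
E
```

```text
2.825 [0.46300036 0.33665311 0.0986753 ] [-0.62948082  0.28894721  0.89690057] [ 0.11532535 -0.05622022 -0.02720006] 0.023431183481945596
```

Call:
move_arm(
  motion=[
    {"travel": [0,0,0],"dr": [0,0,0]},
    {"travel": [0,0,0],"dr": [0,0,0]},
    {"travel": [0,0,0],"dr": [0,0,0]},
  ],
)

```text
clock: 3.2
tcp_pos: [0.463, 0.3366, 0.0985]
orientation: [0.698, -0.112, 0.698, 0.112]
ft_force: [0.1, -0.6, 1.4]
opening: 0.0178
```

Call:
move_arm(
  motion=[
    {"travel": [-10,0,0],"dr": [0,0,0]},
    {"travel": [-25,0,0],"dr": [0,0,0]},
    {"travel": [-45,0,0],"dr": [0,0,0]},
    {"travel": [-75,0,0],"dr": [0,0,0]},
    {"travel": [-110,0,0],"dr": [0,0,0]},
    {"travel": [-150,0,0],"dr": [0,0,0]},
    {"travel": [-180,0,0],"dr": [0,0,0]},
    {"travel": [-180,0,0],"dr": [0,0,0]},
  ],
)

```text
clock: 4.2
tcp_pos: [0.4642, 0.3377, 0.2816]
orientation: [0.7, -0.111, 0.696, 0.113]
ft_force: [0.9, 0.3, -1.5]
opening: 0.018
```

```bash
python3 - <<'E'
from h import *
s=bot.sense();print(s['clock'],s['tcp_pos'],s['ft_force'],s['torque'],s['opening'],s['joints'].round(2))
# view target: look with wrist cam at big mouth
X=np.array([.655,.013,.096])
for yaw in (170,180,90,60,80,100,110):
    a=np.radians(yaw);y=np.array([np.cos(a),np.sin(a),0]);x=np.array([0,0,-1.]);Rt=np.c_[x,y,np.cross(x,y)];print(yaw,togo([.55,.02,.29],Rt))
E
```

```text
4.2 [0.46415029 0.33765179 0.28155375] [ 0.89503423  0.31392928 -1.52075665] [ 0.03530539 -0.00188352 -0.02226731] 0.017951064482275306 [-0.63  0.44 -0.07  1.64  0.03  1.06  1.18]
170 (array([  -9.3, -328.6,  -17.5]), array([-61.8,   0.4,   0.1]))
180 (array([  -9.3, -328.6,  -17.5]), array([-71.8,   0.4,   0.1]))
90 (array([  -9.3, -328.6,  -17.5]), array([18.2,  0.3, -0.2]))
60 (array([  -9.3, -328.6,  -17.5]), array([48.2,  0.3, -0.3]))
80 (array([  -9.3, -328.6,  -17.5]), array([28.2,  0.3, -0.2]))
100 (array([  -9.3, -328.6,  -17.5]), array([ 8.2,  0.3, -0.1]))
110 (array([  -9.3, -328.6,  -17.5]), array([-1.8,  0.3, -0.1]))
```

```bash
python3 - <<'E'
from h import *
for p in ([.54,.11,.31],[.54,-.09,.31]):
    a=np.radians(84);y=np.array([np.cos(a),np.sin(a),0]);x=np.array([0,0,-1.]);Rt=np.c_[x,y,np.cross(x,y)];print(togo(p,Rt))
E
```

```text
(array([ -29. , -239.9,    1.2]), array([24.2,  0.3, -0.2]))
(array([ -29.7, -429.9,  -61.3]), array([24.2,  0.3, -0.2]))
```

Call:
move_arm(
  motion=[
    {"travel": [-29,-240,1],"dr": [24.2,0.3,0]},
    {"travel": [-29,-240,1],"dr": [24.2,0.3,0]},
    {"travel": [-29,-240,1],"dr": [24.2,0.3,0]},
    {"travel": [-29,-240,1],"dr": [24.2,0.3,0]},
    {"travel": [-29,-240,1],"dr": [24.2,0.3,0]},
    {"travel": [-29,-240,1],"dr": [24.2,0.3,0]},
  ],
)

```text
clock: 4.95
tcp_pos: [0.5379, 0.1095, 0.3064]
orientation: [0.704, 0.037, 0.709, -0.037]
ft_force: [0.1, 0.9, -2.0]
opening: 0.0178
```

```bash
python3 - <<'E'
from h import *
c=cap('wrist');dump(c,'w2.pkl');save(c,'w2.png');print(bot.sense()['tcp_pos'])
E
```

```text
[0.53778712 0.11034241 0.30648917]
```

Call:
move_arm(
  motion=[
    {"travel": [0,-199,-20],"dr": [0,0,0]},
    {"travel": [0,-199,-20],"dr": [0,0,0]},
    {"travel": [0,-199,-20],"dr": [0,0,0]},
    {"travel": [0,-199,-20],"dr": [0,0,0]},
    {"travel": [0,-199,-20],"dr": [0,0,0]},
  ],
)

```text
clock: 5.62
tcp_pos: [0.4981, -0.0857, 0.3075]
orientation: [0.704, 0.037, 0.708, -0.037]
ft_force: [-0.1, 1.2, -0.8]
opening: 0.0178
```

```bash
python3 - <<'E'
from h import *
c=cap('wrist');dump(c,'w3.pkl');print(bot.sense()['tcp_pos'])
d=load('w2.pkl');X=[.656,.014,.096]
P=[proj(k,X)[0] for k in(d,c)];print(P)
im=[cv2.resize(k['frame'][int(p[1])-60:int(p[1])+60,int(p[0])-40:int(p[0])+40,::-1],None,fx=4.8,fy=4.8,interpolation=cv2.INTER_CUBIC) for k,p in zip((d,c),P)]
cv2.imwrite('pics/w23.png',cv2.hconcat(im))
E
```

```text
[ 0.4984208  -0.08442931  0.30745607]
[array([221.09179973, 278.57913262]), array([360.06878507, 289.88169298])]
```

View pics/w23.png

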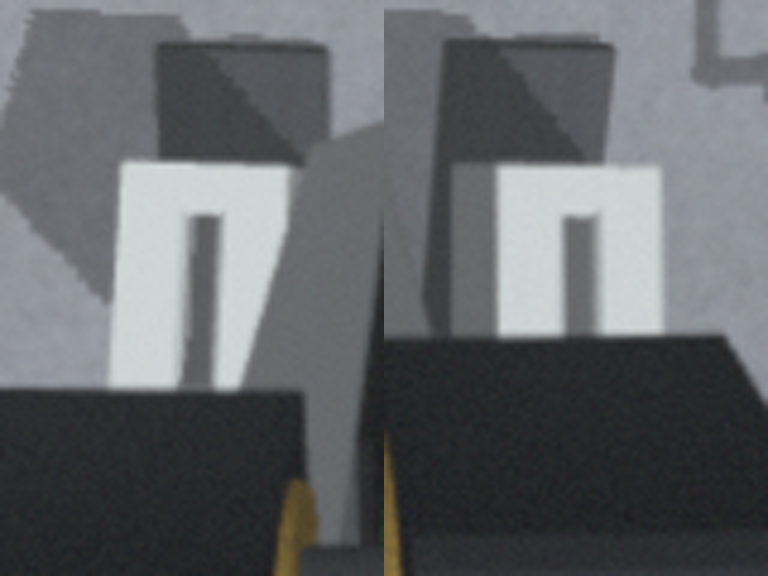

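The crop shows the near end of the big slot, with its end at row 217 of the crop and the block's near edge at row 163. The gripper hides the far end, so I back off 80 mm for both views.

Call:
move_arm(
  motion=[
    {"travel": [-20,0,-80],"dr": [0,0,0]},
    {"travel": [-20,0,-80],"dr": [0,0,0]},
    {"travel": [-20,0,-80],"dr": [0,0,0]},
    {"travel": [-20,0,-80],"dr": [0,0,0]},
  ],
)

```text
clock: 6.18
tcp_pos: [0.4202, -0.0775, 0.3283]
orientation: [0.705, 0.036, 0.707, -0.037]
ft_force: [0.0, 0.3, -1.6]
opening: 0.018
```

```bash
python3 - <<'E'
from h import *
c=cap('wrist');dump(c,'w3.pkl');print(bot.sense()['tcp_pos'])
E
```

```text
[ 0.42000413 -0.07781105  0.32806793]
```

Call:
move_arm(
  motion=[
    {"travel": [0,199,20],"dr": [0,0,0]},
    {"travel": [0,199,20],"dr": [0,0,0]},
    {"travel": [0,199,20],"dr": [0,0,0]},
    {"travel": [0,199,20],"dr": [0,0,0]},
    {"travel": [0,199,20],"dr": [0,0,0]},
  ],
)

```text
clock: 6.85
tcp_pos: [0.4597, 0.1178, 0.3271]
orientation: [0.704, 0.036, 0.708, -0.037]
ft_force: [-0.0, -0.3, -0.9]
opening: 0.0178
```

```bash
python3 - <<'E'
from h import *
c=cap('wrist');dump(c,'w2.pkl');print(bot.sense()['tcp_pos'])
X=[.656,.014,.096];np.set_printoptions(linewidth=250)
for n in('w2.pkl','w3.pkl'):
    k=load(n);p=proj(k,X)[0];x0,y0=int(p[0])-35,int(p[1])-45
    g=k['frame'][y0:y0+90,x0:x0+70]
    m=((g.min(2)>180)).astype(np.uint8);nn,l,st,_=cv2.connectedComponentsWithStats(m);i=1+np.argmax(st[1:,4])
    cs,h=cv2.findContours((l==i).astype(np.uint8),cv2.RETR_CCOMP,cv2.CHAIN_APPROX_NONE)
    for q,hh in zip(cs,h[0]):
        if len(q)<15: continue
        r=cv2.minAreaRect(q);e=cv2.approxPolyDP(q,2.0,True).reshape(-1,2)+[x0,y0]
        print(n,hh[3],len(q),np.round(r[0]+np.array([x0,y0]),1),np.round(r[1],1),round(r[2],1),e.tolist())
a=[];
for n in('w2.pkl','w3.pkl'):
    k=load(n);p=proj(k,X)[0];a.append(cv2.resize(k['frame'][int(p[1])-45:int(p[1])+45,int(p[0])-35:int(p[0])+35,::-1],None,fx=5.5,fy=5.5,interpolation=cv2.INTER_CUBIC));print(p.astype(int)-[35,45])
cv2.imwrite('pics/w23b.png',cv2.hconcat(a))
E
```

```text
[0.45957501 0.11626309 0.32729817]
w2.pkl -1 42 [222. 295.] [ 4. 18.] 90.0 [[213, 297], [230, 297], [231, 294], [213, 293]]Traceback (most recent call last):
  File "<stdin>", line 7, in <module>
    return _wrapfunc(a, 'argmax', axis=axis, out=out, **kwds)
    return bound(*args, **kwds)
ValueError: attempt to get argmax of an empty sequence
```

Backing off was the wrong way: the gripper hides the lower rows, so the camera must be above the block. I move forward instead.

Call:
move_arm(
  motion=[
    {"travel": [-10,10,60],"dr": [0,0,0]},
    {"travel": [-10,20,120],"dr": [0,0,0]},
    {"travel": [-10,20,180],"dr": [0,0,0]},
    {"travel": [-10,20,200],"dr": [0,0,0]},
    {"travel": [-10,20,200],"dr": [0,0,0]},
    {"travel": [-10,20,200],"dr": [0,0,0]},
  ],
)

```text
clock: 7.65
tcp_pos: [0.6595, 0.1151, 0.3368]
orientation: [0.704, 0.037, 0.708, -0.038]
ft_force: [-0.7, 0.3, -1.2]
opening: 0.0179
```

```bash
python3 - <<'E'
from h import *
c=cap('wrist');dump(c,'w2.pkl');print(bot.sense()['tcp_pos'])
E
```

```text
[0.65937111 0.11557899 0.33723894]
```

Call:
move_arm(
  motion=[
    {"travel": [0,-199,-20],"dr": [0,0,0]},
    {"travel": [0,-199,-20],"dr": [0,0,0]},
    {"travel": [0,-199,-20],"dr": [0,0,0]},
    {"travel": [0,-199,-20],"dr": [0,0,0]},
    {"travel": [0,-199,-20],"dr": [0,0,0]},
  ],
)

```text
clock: 8.32
tcp_pos: [0.619, -0.0799, 0.338]
orientation: [0.705, 0.038, 0.708, -0.038]
ft_force: [-0.1, 0.7, -1.1]
opening: 0.0179
```

```bash
cat > blk.py <<'E'
from h import *
c=cap('wrist');dump(c,'w3.pkl');print(bot.sense()['tcp_pos'])
X=[.656,.014,.096];a=[]
for n in('w2.pkl','w3.pkl'):
    k=load(n);p=proj(k,X)[0];x0,y0=int(p[0])-35,int(p[1])-50
    g=k['frame'][y0:y0+100,x0:x0+70];print(n,x0,y0)
    a.append(cv2.resize(g[...,::-1],None,fx=5.5,fy=5.5,interpolation=cv2.INTER_CUBIC))
    m=((g.min(2)>165)).astype(np.uint8);nn,l,st,_=cv2.connectedComponentsWithStats(m);i=1+np.argmax(st[1:,4])
    cs,h=cv2.findContours((l==i).astype(np.uint8),cv2.RETR_CCOMP,cv2.CHAIN_APPROX_NONE)
    for q,hh in zip(cs,h[0]):
        if len(q)<15: continue
        r=cv2.minAreaRect(q);e=cv2.approxPolyDP(q,2.0,True).reshape(-1,2)+[x0,y0]
        print(hh[3],len(q),np.round(r[0]+np.array([x0,y0]),1),np.round(r[1],1),round(r[2],1),e.tolist())
cv2.imwrite('pics/w23b.png',cv2.hconcat(a))
E
python3 blk.py
```

```text
[ 0.6195093  -0.07785256  0.33772973]
w2.pkl 172 140
-1 200 [205.8 195.2] [41.1 62.4] 2.9 [[193, 165], [189, 221], [184, 220], [184, 223], [193, 221], [198, 226], [202, 222], [225, 223], [227, 166]]
0 83 [209. 193.] [ 8.5 36.4] 3.6 [[213, 175], [212, 210], [205, 211], [206, 177]]
w3.pkl 313 153
-1 178 [349.5 205.5] [35. 55.] 0.0 [[332, 178], [332, 233], [367, 233], [365, 178]]
0 85 [349. 206.] [36.2  9.2] 88.2 [[346, 188], [353, 189], [353, 224], [345, 223]]
```

View pics/w23b.png

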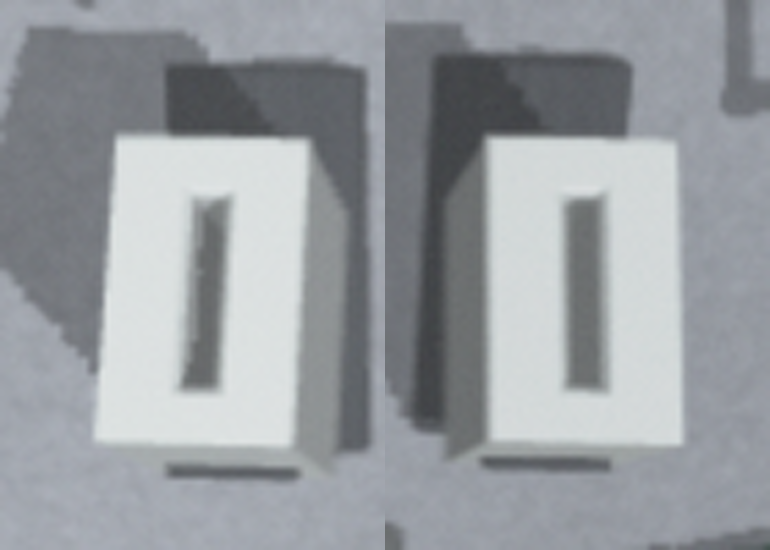

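```bash
python3 - <<'E'
from h import *
a=load('w2.pkl');b=load('w3.pkl')
A=lambda x,y:(a,(172+x/5.5-.4,140+y/5.5-.4));B=lambda x,y:(b,(313+(x-385)/5.5-.4,153+y/5.5-.4))
F=[]
for n,p,q in [('NL',(116,136),(487,136)),('NR',(309,137),(677,140)),('FR',(295,447),(684,443)),('FL',(94,442),(486,442)),('sNL',(192,196),(561,197)),('sNR',(236,193),(608,192)),('sFL',(178,392),(563,391)),('sFR',(220,392),(607,391))]:
    x,r=tri([A(*p),B(*q)]);F.append(x);print(n,(x*1000).round(1),r)
F=np.array(F);m1=F[:4].mean(0);m2=F[4:].mean(0);print('centres',m1,m2)
ex=(F[2]+F[3]-F[0]-F[1])/2;ey=(F[1]+F[2]-F[0]-F[3])/2;print('len',np.linalg.norm(ex),np.linalg.norm(ey))
u,s,vt=np.linalg.svd(F-F.mean(0));n=vt[2]*np.sign(vt[2][2]);print('normal',n,'tilt',np.degrees(np.arccos(n[2])),'az',np.degrees(np.arctan2(n[1],n[0])),'res',s[2])
print('yaw x',np.degrees(np.arctan2(ex[1],ex[0])),'slot', np.degrees(np.arctan2(*(F[6]+F[7]-F[4]-F[5])[[1,0]])),'pitch',np.degrees(np.arcsin(ex[2]/np.linalg.norm(ex))))
E
```

```text
NL [619.6  -5.6  78.7] [np.float64(0.1), np.float64(0.1)]
NR [625.6  44.2  78.6] [np.float64(0.1), np.float64(0.1)]
FR [698.1  35.1 111.2] [np.float64(0.3), np.float64(0.3)]
FL [691.9 -15.4 111.3] [np.float64(0.1), np.float64(0.1)]
sNL [637.   12.3  82. ] [np.float64(0.1), np.float64(0.1)]
sNR [636.9  24.3  83.6] [np.float64(0.2), np.float64(0.2)]
sFL [682.9   6.1 104.3] [np.float64(0.0), np.float64(0.0)]
sFR [683.6  17.1 105.6] [np.float64(0.1), np.float64(0.1)]
centres [0.65878687 0.01457938 0.09494219] [0.66008463 0.01496523 0.09385631]
len 0.07995499992188139 0.050565565635219946
normal [-0.41070081  0.04543406  0.91063747] tilt 24.40640620792745 az 173.68728338339378 res 0.0029616074867757753
yaw x -7.44901572177393 slot -8.225037872072248 pitch 24.036411689379797
```

```bash
cat > mouth.py <<'E'
from h import *
t,w=np.radians(25),np.radians(-7.2)
xm=np.array([np.cos(t)*np.cos(w),np.cos(t)*np.sin(w),np.sin(t)]);zm=np.array([-np.sin(t)*np.cos(w),-np.sin(t)*np.sin(w),np.cos(t)]);ym=np.cross(zm,xm)
M=np.array([.659,.0147,.0949]);Rm=np.c_[-zm,ym,xm]
def rep(h):
    s=bot.sense();e=np.c_[xm,ym,zm].T@(s['tcp_pos']-M)*1000-[1.2,0,26.5]
    print('clk',s['clock'],'shoulder in mouth mm',e.round(1),'go',togo(M+zm*(h+.0265)+xm*.0012,Rm),'F',np.c_[xm,ym,zm].T@s['ft_force'],s['opening'])
E
python3 -c "
from mouth import *
rep(.075)"
```

```text
clk 8.375 shoulder in mouth mm [ 76.4 -96.8 205.2] go (array([150.4,  97. , -11.4]), array([  1.2, -25.3,  -0.3])) F [-0.27255096  1.62994549 -0.90265524] 0.017646465385296035
```

Call:
move_arm(
  motion=[
    {"travel": [20,30,-3],"dr": [0,-8,0]},
    {"travel": [40,60,-6],"dr": [0.5,-16,0]},
    {"travel": [60,90,-10],"dr": [1,-25,0]},
    {"travel": [80,97,-11.4],"dr": [1.2,-25.3,-0.3]},
    {"travel": [120,97,-11.4],"dr": [1.2,-25.3,-0.3]},
    {"travel": [150,97,-11.4],"dr": [1.2,-25.3,-0.3]},
    {"travel": [150,97,-11.4],"dr": [1.2,-25.3,-0.3]},
    {"travel": [150,97,-11.4],"dr": [1.2,-25.3,-0.3]},
    {"travel": [150,97,-11.4],"dr": [1.2,-25.3,-0.3]},
  ],
)

```text
clock: 9.5
tcp_pos: [0.618, 0.0193, 0.1877]
orientation: [0.842, 0.033, 0.536, -0.053]
ft_force: [0.9, 1.1, -1.9]
opening: 0.0179
```

```bash
python3 - <<'E'
from mouth import *
rep(.075)
for n in('scene','top'):
    c=cap(n);dump(c,n+'1.pkl');
    p=proj(c,M+zm*.04)[0];x0,y0=int(p[0])-33,int(p[1])-40;print(n,x0,y0,'mouth',proj(c,M)[0]-[x0,y0],'shoulder',proj(c,M+zm*.075)[0]-[x0,y0])
    g=cv2.resize(c['frame'][y0:y0+80,x0:x0+66,::-1],None,fx=6,fy=6,interpolation=cv2.INTER_CUBIC)
    cv2.imwrite(n+'c.png',g)
cv2.imwrite('pics/pre.png',cv2.hconcat([cv2.imread('scenec.png'),cv2.imread('topc.png')]))
E
```

```text
clk 9.5 shoulder in mouth mm [ 0.6 -0.6 75. ] go (array([ 0. ,  0.6, -0.6]), array([0.1, 0. , 0. ])) F [-0.09684196  1.20299828 -2.06028812] 0.017889460313506265
scene 192 196 mouth [28.92198893 51.36686349] shoulder [37.12869428 31.40919446]
top 251 126 mouth [33.88092433 37.98475588] shoulder [32.86837987 42.81783391]
```

View pics/pre.png

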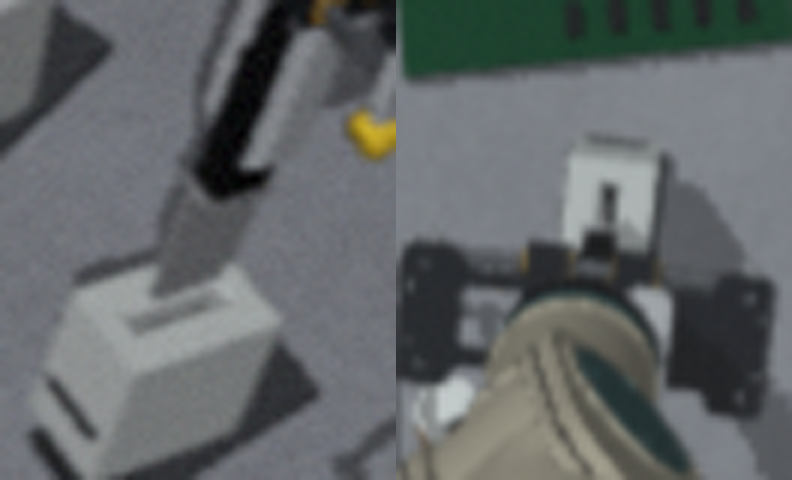

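The left half of the crop shows the blade just above the slot. The shoulder is at about (228,185), against a predicted (223,188), so I insert.

Call:
move_arm(
  motion=[
    {"travel": [10,0.6,-0.6],"dr": [0,0,0]},
    {"travel": [18,0.6,-0.6],"dr": [0,0,0]},
    {"travel": [26,0.6,-0.6],"dr": [0,0,0]},
    {"travel": [34,0.6,-0.6],"dr": [0,0,0]},
    {"travel": [42,0.6,-0.6],"dr": [0,0,0]},
    {"travel": [50,0.6,-0.6],"dr": [0,0,0]},
    {"travel": [50,0.6,-0.6],"dr": [0,0,0]},
  ],
)

```text
clock: 10.48
tcp_pos: [0.6384, 0.0161, 0.1416]
orientation: [0.842, 0.033, 0.536, -0.054]
ft_force: [-0.8, -0.6, -1.4]
opening: 0.0179
```

```bash
python3 -c "
from mouth import *
rep(.0)"
```

```text
clk 10.475 shoulder in mouth mm [-0.2 -1.2 24.5] go (array([24.5,  1.3,  0.2]), array([0. , 0. , 0.1])) F [-1.24274178 -0.74069966 -0.98840146] 0.01793691135084126
```

No contact so far, so I continue.

Call:
move_arm(
  motion=[
    {"travel": [6,0.6,0],"dr": [0,0,0]},
    {"travel": [12,0.6,0],"dr": [0,0,0]},
    {"travel": [17,0.6,0],"dr": [0,0,0]},
    {"travel": [20,0.6,0],"dr": [0,0,0]},
    {"travel": [23,0.6,0],"dr": [0,0,0]},
    {"travel": [24.5,0.6,0],"dr": [0,0,0]},
    {"travel": [24.5,0.6,0],"dr": [0,0,0]},
  ],
)

```text
clock: 11.35
tcp_pos: [0.6485, 0.0152, 0.1192]
orientation: [0.842, 0.033, 0.536, -0.054]
ft_force: [-0.4, 0.7, -1.0]
opening: 0.0182
```

```bash
python3 -c "
from mouth import *
rep(.0)"
```

```text
clk 11.35 shoulder in mouth mm [-0.4 -0.8 -0. ] go (array([-0. ,  0.8,  0.4]), array([0. , 0. , 0.1])) F [-0.88488203  0.59884363 -0.71393359] 0.01821618527241506
```

Still no contact force. I push on a few mm until it touches.

Call:
move_arm(
  motion=[
    {"travel": [1,0,0],"dr": [0,0,0]},
    {"travel": [2,0,0],"dr": [0,0,0]},
    {"travel": [3,0,0],"dr": [0,0,0]},
    {"travel": [3,0,0],"dr": [0,0,0]},
  ],
)

```text
clock: 11.85
tcp_pos: [0.6489, 0.0153, 0.1189]
orientation: [0.842, 0.033, 0.535, -0.054]
ft_force: [-15.5, 0.0, 22.4]
opening: 0.0182
```

```bash
python3 -c "
from mouth import *
rep(.0)"
```

```text
clk 11.85 shoulder in mouth mm [-0.2 -0.7 -0.5] go (array([-0.5,  0.7,  0.2]), array([0. , 0.1, 0.1])) F [-4.52043047 -1.92390148 26.80414411] 0.018245080756578377
```

Contact at about 27 N along the slot axis means the shoulder is seated. I relax, release and withdraw.

Call:
move_arm(
  fingers=50,
  motion=[
    {"travel": [-2.5,0,0],"dr": [0,0,0]},
    {"travel": [-2.5,0,0],"dr": [0,0,0]},
    {"travel": [-2.5,0,0],"dr": [0,0,0]},
    {"travel": [-2.5,0,0],"dr": [0,0,0]},
    {"travel": [-2.5,0,0],"dr": [0,0,0]},
  ],
)

```text
clock: 12.48
tcp_pos: [0.6487, 0.0152, 0.1186]
orientation: [0.842, 0.033, 0.536, -0.054]
ft_force: [0.3, -0.0, -0.4]
opening: 0.0499
```

Call:
move_arm(
  motion=[
    {"travel": [-20,0,0],"dr": [0,0,0]},
    {"travel": [-60,0,0],"dr": [0,0,0]},
    {"travel": [-110,0,0],"dr": [0,0,0]},
    {"travel": [-160,0,0],"dr": [0,0,0]},
    {"travel": [-160,0,0],"dr": [0,0,0]},
  ],
)

```text
clock: 13.1
tcp_pos: [0.5826, 0.0245, 0.2675]
orientation: [0.843, 0.033, 0.534, -0.054]
ft_force: [0.9, -0.9, -0.5]
opening: 0.0499
```

```bash
python3 - <<'E'
from mouth import *
c=cap('wrist');dump(c,'w4.pkl')
rep(0)
print(proj(c,[M,M+zm*.08]))
a=np.radians(0);y=np.array([np.cos(a),np.sin(a),0]);x=np.array([0,0,-1.]);Rt=np.c_[x,y,np.cross(x,y)]
print(togo([.42,-.20,.30],Rt),bot.sense()['joints'].round(2))
c=cap('scene');dump(c,'scene2.pkl');p=proj(c,M+zm*.04)[0];x0,y0=int(p[0])-33,int(p[1])-40
print('mouth',(proj(c,M)[0]-[x0,y0])*6, 'shoulder axis top',(proj(c,M+zm*.08)[0]-[x0,y0])*6)
a=cv2.resize(c['frame'][y0:y0+80,x0:x0+66,::-1],None,fx=6,fy=6,interpolation=cv2.INTER_CUBIC)
cv2.imwrite('pics/home.png',a)
E
```

```text
clk 13.15 shoulder in mouth mm [  0.8  -0.8 160.8] go (array([160.8,   1.2,  -1.4]), array([-0. ,  0.2,  0.1])) F [-0.3884402   0.07065393 -0.12773776] 0.0494919018545917
[[279.47190724 188.5947067 ]
 [279.25910071 206.2723398 ]]
(array([ -87.3, -242.4, -105.4]), array([ 81.3,  20.7, -18.1])) [ 0.31  0.32 -0.62  2.06  0.76  0.51  0.58]
mouth [173.5319336  308.20118092] shoulder axis top [226.19784791 180.12660083]
```

View pics/home.png

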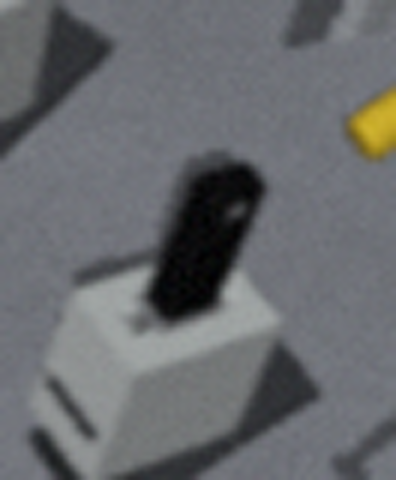

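The scraper is fully home: the handle shoulder sits on the block around (180,310), and the handle top is where predicted. Next is the basket.

```bash
python3 - <<'E'
from h import *
a=np.radians(0);y=np.array([np.cos(a),np.sin(a),0]);x=np.array([0,0,-1.]);Rt=np.c_[x,y,np.cross(x,y)]
for p in([.58,.02,.34],[.48,-.33,.33]): print(togo(p,Rt))
E
```

```text
(array([-69.5,  -3.6,  31. ]), array([ 81.3,  20.6, -18. ]))
(array([ -82.9, -363.4,  -23.2]), array([ 81.3,  20.6, -18. ]))
```

Call:
move_arm(
  motion=[
    {"travel": [-40,-20,15],"dr": [9,2.3,-2]},
    {"travel": [-70,-60,25],"dr": [18,4.6,-4]},
    {"travel": [-73,-110,20],"dr": [27,6.9,-6]},
    {"travel": [-76,-160,10],"dr": [36,9.2,-8]},
    {"travel": [-78,-220,0],"dr": [45,11.5,-10]},
    {"travel": [-80,-280,-10],"dr": [54,13.8,-12]},
    {"travel": [-82,-330,-20],"dr": [63,16.1,-14]},
    {"travel": [-83,-363,-23],"dr": [72,18.4,-16]},
    {"travel": [-83,-363,-23],"dr": [81.3,20.6,-18]},
    {"travel": [-83,-363,-23],"dr": [81.3,20.6,-18]},
  ],
)

```text
clock: 14.45
tcp_pos: [0.4804, -0.3299, 0.3273]
orientation: [0.499, 0.499, 0.502, -0.501]
ft_force: [-0.4, 0.6, 0.3]
opening: 0.0503
```

Call:
move_arm(
  motion=[
    {"travel": [0,0,0],"dr": [0,0,0]},
    {"travel": [0,0,0],"dr": [0,0,0]},
  ],
)

```text
clock: 14.7
tcp_pos: [0.4804, -0.3282, 0.3298]
orientation: [0.501, 0.499, 0.501, -0.499]
ft_force: [-0.0, 1.0, -0.0]
opening: 0.0502
```

```bash
python3 - <<'E'
from h import *
c=cap('wrist');dump(c,'w5.pkl');s=bot.sense();print(s['clock'],s['tcp_pos'],s['joints'].round(2),q2R(s['orientation']).round(3).tolist())
print(proj(c,[[.424,-.4,.115],[.424,-.27,.115]]))
E
```

```text
14.75 [ 0.48037204 -0.32836477  0.33002969] [ 0.79  0.44 -0.37  1.53  0.16  1.21  0.4 ] [[-0.001, 1.0, 0.003], [-0.0, 0.003, -1.0], [-1.0, -0.001, 0.0]]
[[239.5112544  238.95804423]
 [236.27012639 141.95261466]]
```

Call:
move_arm(
  motion=[
    {"travel": [0,-120,0],"dr": [0,0,0]},
    {"travel": [0,-120,0],"dr": [0,0,0]},
    {"travel": [0,-120,0],"dr": [0,0,0]},
    {"travel": [0,-120,0],"dr": [0,0,0]},
  ],
)

```text
clock: 15.25
tcp_pos: [0.3612, -0.3291, 0.3308]
orientation: [0.501, 0.499, 0.5, -0.5]
ft_force: [0.1, 0.2, 0.0]
opening: 0.05
```

```bash
python3 - <<'E'
from h import *
c=cap('wrist');dump(c,'w6.pkl');s=bot.sense();print(s['clock'],s['tcp_pos'],s['joints'].round(2))
a=[]
for n in('w5.pkl','w6.pkl'):
    k=load(n);p=proj(k,[.424,-.335,.1])[0];x0,y0=int(p[0])-50,int(p[1])-75;print(x0,y0)
    a.append(cv2.resize(k['frame'][y0:y0+150,x0:x0+100,::-1],None,fx=4,fy=4,interpolation=cv2.INTER_CUBIC))
cv2.imwrite('pics/bsk.png',cv2.hconcat(a))
E
```

```text
15.3 [ 0.3617641  -0.32895476  0.33061307] [ 0.96  0.28 -0.37  1.76  0.11  1.12  0.56]
189 115
276 114
```

View pics/bsk.png

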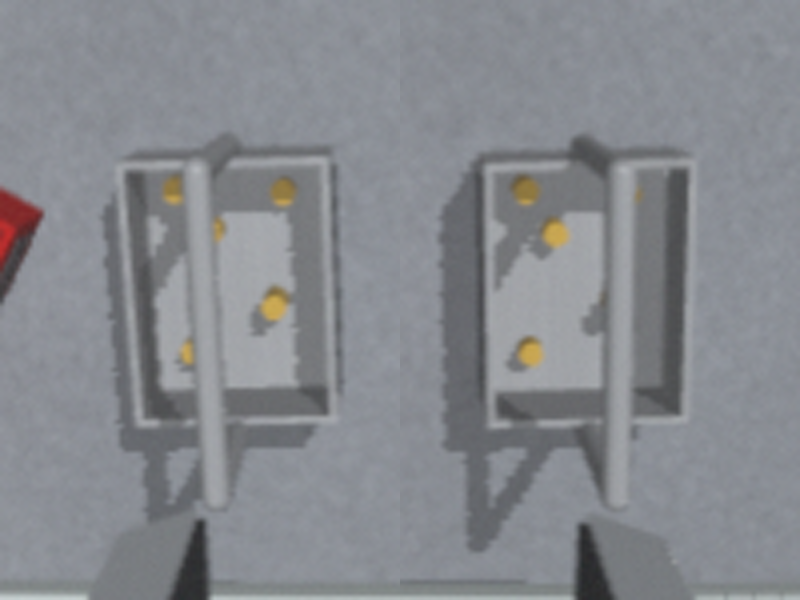

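```bash
python3 - <<'E'
from h import *
a=load('w5.pkl');b=load('w6.pkl')
A=lambda x,y:(a,(189+x/4-.4,115+y/4-.4));B=lambda x,y:(b,(276+x/4-.4,114+y/4-.4))
p,r=tri([A(197,163),B(221,163)]);q,r2=tri([A(216,500),B(217,500)]);print(p,r,q,r2,np.linalg.norm(p-q))
m=(p+q)/2;d=p-q;yaw=np.degrees(np.arctan2(-d[0],d[1]));print(m,'yaw',yaw)
w=np.radians(yaw);y=np.array([np.cos(w),np.sin(w),0]);x=np.array([0,0,-1.]);Rt=np.c_[x,y,np.cross(x,y)]
print(togo([m[0],m[1],.115-.019],Rt))
E
```

```text
[ 0.42522394 -0.28667902  0.113109  ] [np.float64(0.2), np.float64(0.2)] [ 0.42854476 -0.39978668  0.11756901] [np.float64(0.1), np.float64(0.1)] 0.11324425675676272
[ 0.42688435 -0.34323285  0.11533901] yaw 1.6817081535597822
(array([234.7,  64.9,  14.3]), array([-1.5,  0. , -0. ]))
```

Measured bar: middle (0.427, -0.343, 0.115), yaw 1.7°. I go down over it.

Call:
move_arm(
  motion=[
    {"travel": [50,40,14],"dr": [-1.5,0,0]},
    {"travel": [100,65,14],"dr": [-1.5,0,0]},
    {"travel": [145,65,14],"dr": [-1.5,0,0]},
    {"travel": [185,65,14],"dr": [-1.5,0,0]},
    {"travel": [215,65,14],"dr": [-1.5,0,0]},
    {"travel": [234,65,14],"dr": [-1.5,0,0]},
    {"travel": [234,65,14],"dr": [-1.5,0,0]},
    {"travel": [234,65,14],"dr": [-1.5,0,0]},
  ],
)

```text
clock: 16.3
tcp_pos: [0.4266, -0.3429, 0.0965]
orientation: [0.507, 0.493, 0.507, -0.493]
ft_force: [-0.0, 0.6, -0.7]
opening: 0.0497
```

Call:
move_arm(
  fingers=0,
  squeeze=40,
  motion=[
    {"travel": [0,0,0],"dr": [0,0,0]},
    {"travel": [0,0,0],"dr": [0,0,0]},
    {"travel": [0,0,0],"dr": [0,0,0]},
    {"travel": [0,0,0],"dr": [0,0,0]},
    {"travel": [0,0,0],"dr": [0,0,0]},
    {"travel": [0,0,0],"dr": [0,0,0]},
    {"travel": [0,0,0],"dr": [0,0,0]},
  ],
)

```text
clock: 17.18
tcp_pos: [0.4257, -0.3432, 0.0963]
orientation: [0.507, 0.493, 0.507, -0.493]
ft_force: [1.0, -0.1, 1.0]
opening: 0.0089
```

Call:
move_arm(
  motion=[
    {"travel": [-6,0,0],"dr": [0,0,0]},
    {"travel": [-18,0,0],"dr": [0,0,0]},
    {"travel": [-35,0,0],"dr": [0,0,0]},
    {"travel": [-55,0,0],"dr": [0,0,0]},
    {"travel": [-75,0,0],"dr": [0,0,0]},
    {"travel": [-93,0,0],"dr": [0,0,0]},
    {"travel": [-105,0,0],"dr": [0,0,0]},
    {"travel": [-110,0,0],"dr": [0,0,0]},
    {"travel": [-110,0,0],"dr": [0,0,0]},
  ],
)

```text
clock: 18.3
tcp_pos: [0.4252, -0.343, 0.2061]
orientation: [0.506, 0.493, 0.507, -0.493]
ft_force: [-0.7, -0.3, -1.1]
opening: 0.0087
```

```bash
python3 - <<'E'
from h import *
s=bot.sense();print(s['clock'],s['tcp_pos'],s['ft_force'],s['torque'],s['opening'])
y=np.array([1.,0,0]);x=np.array([0,0,-1.]);Rt=np.c_[x,y,np.cross(x,y)]
for p in([.45,-.05,.206],[.47,.212,.206],[.637,.212,.206]): print(togo(p,Rt))
E
```

```text
18.3 [ 0.42523372 -0.34304186  0.20607327] [-0.72520132 -0.28693957 -1.10725092] [-0.05948766  0.06891485 -0.0335728 ] 0.008729116716254624
(array([   0. ,   32.7, -292.3]), array([ 1.6, -0. ,  0.1]))
(array([   0. ,   59.8, -553.6]), array([ 1.6, -0. ,  0.1]))
(array([-2.000e-01,  2.268e+02, -5.491e+02]), array([ 1.6, -0. ,  0.1]))
```

Call:
move_arm(
  motion=[
    {"travel": [0,2,-10],"dr": [0.8,0,0]},
    {"travel": [0,5,-30],"dr": [1.6,0,0]},
    {"travel": [0,9,-60],"dr": [1.6,0,0]},
    {"travel": [0,13,-95],"dr": [1.6,0,0]},
    {"travel": [0,17,-130],"dr": [1.6,0,0]},
    {"travel": [0,21,-165],"dr": [1.6,0,0]},
    {"travel": [0,25,-200],"dr": [1.6,0,0]},
    {"travel": [0,29,-235],"dr": [1.6,0,0]},
    {"travel": [0,31,-265],"dr": [1.6,0,0]},
    {"travel": [0,33,-290],"dr": [1.6,0,0]},
  ],
)

```text
clock: 19.55
tcp_pos: [0.4498, -0.0501, 0.2056]
orientation: [0.499, 0.499, 0.501, -0.5]
ft_force: [0.4, -0.0, -2.2]
opening: 0.0087
```

Call:
move_arm(
  motion=[
    {"travel": [0,2,-20],"dr": [0,0,0]},
    {"travel": [0,5,-50],"dr": [0,0,0]},
    {"travel": [0,9,-85],"dr": [0,0,0]},
    {"travel": [0,13,-120],"dr": [0,0,0]},
    {"travel": [0,17,-155],"dr": [0,0,0]},
    {"travel": [0,21,-190],"dr": [0,0,0]},
    {"travel": [0,25,-220],"dr": [0,0,0]},
    {"travel": [0,26,-245],"dr": [0,0,0]},
    {"travel": [0,27,-258],"dr": [0,0,0]},
    {"travel": [0,27,-262],"dr": [0,0,0]},
  ],
)

```text
clock: 20.8
tcp_pos: [0.4771, 0.2102, 0.2057]
orientation: [0.5, 0.499, 0.5, -0.5]
ft_force: [-0.5, -0.1, -0.8]
opening: 0.0086
```

```bash
python3 - <<'E'
from h import *
s=bot.sense();print(s['clock'],s['tcp_pos'],s['ft_force'],s['torque'],s['opening'],s['joints'].round(2))
y=np.array([1.,0,0]);x=np.array([0,0,-1.]);Rt=np.c_[x,y,np.cross(x,y)]
for p in([.637,.212,.206],): print(togo(p,Rt))
a=[]
for n,(dx,dy) in {'scene':(70,75),'top':(60,75)}.items():
    c=cap(n);dump(c,n+'3.pkl');p=proj(c,[.56,.212,.18])[0].astype(int);x0,y0=p[0]-60,p[1]-75
    print(n,x0,y0,'tips',((proj(c,[[.589,.184,.201],[.589,.240,.201],[.637,.212,.184]])-[x0,y0])*3.3).round())
    a.append(cv2.resize(c['frame'][y0:y0+150,x0:x0+120,::-1],None,fx=3.3,fy=3.3,interpolation=cv2.INTER_CUBIC))
cv2.imwrite('pics/carry.png',cv2.hconcat(a))
E
```

```text
20.8 [0.47708837 0.21024296 0.20565213] [-0.50386982 -0.09206838 -0.80923663] [-0.08490896  0.00504415  0.0316804 ] 0.008610115441259116 [-0.18  0.47 -0.41  1.86  0.24  0.86 -0.71]
(array([ -0.7, 159.9,  -1.7]), array([0. , 0. , 0.1]))
scene 245 182 tips [[142. 234.]
 [201. 286.]
 [121. 315.]]
top 162 114 tips [[228. 215.]
 [168. 216.]
 [201. 170.]]
```

View pics/carry.png

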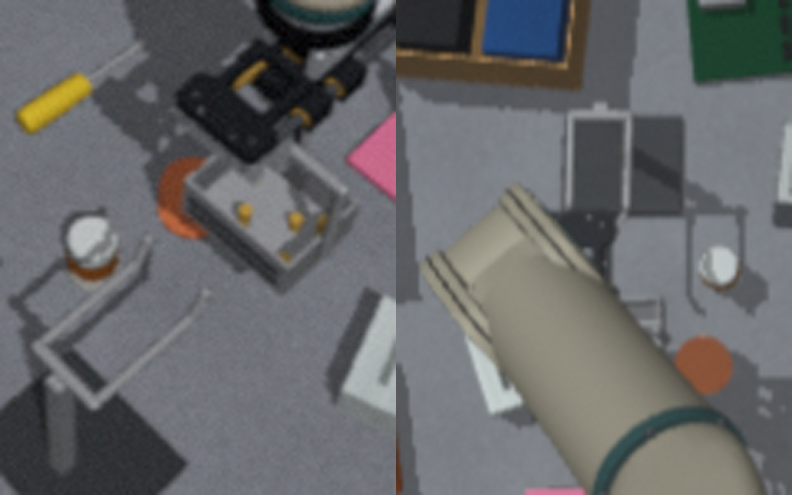

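The crop shows the basket level in front of the stand. The tips are at (148,240) and (207,293), within 2 raw pixels of prediction. I advance over the prongs.

Call:
move_arm(
  motion=[
    {"travel": [0,8,0],"dr": [0,0,0]},
    {"travel": [0,24,0],"dr": [0,0,0]},
    {"travel": [0,44,0],"dr": [0,0,0]},
    {"travel": [0,66,0],"dr": [0,0,0]},
    {"travel": [0,90,0],"dr": [0,0,0]},
    {"travel": [0,114,0],"dr": [0,0,0]},
    {"travel": [0,135,0],"dr": [0,0,0]},
    {"travel": [0,150,0],"dr": [0,0,0]},
    {"travel": [0,158,0],"dr": [0,0,0]},
    {"travel": [0,160,0],"dr": [0,0,0]},
  ],
)

```text
clock: 22.15
tcp_pos: [0.6379, 0.2088, 0.2055]
orientation: [-0.499, -0.5, -0.5, 0.501]
ft_force: [0.6, -1.2, -1.8]
opening: 0.0086
```

```bash
python3 - <<'E'
from h import *
s=bot.sense();print(s['clock'],s['tcp_pos'],s['ft_force'],s['torque'],s['opening'])
E
```

```text
22.15 [0.63794635 0.20880898 0.20551273] [ 0.61240773 -1.23485957 -1.75020559] [-0.04683158  0.05483666 -0.02378005] 0.008633081405607262
```

Call:
move_arm(
  motion=[
    {"travel": [5,0,0],"dr": [0,0,0]},
    {"travel": [12,0,0],"dr": [0,0,0]},
    {"travel": [20,0,0],"dr": [0,0,0]},
    {"travel": [28,0,0],"dr": [0,0,0]},
    {"travel": [34,0,0],"dr": [0,0,0]},
    {"travel": [38,0,0],"dr": [0,0,0]},
    {"travel": [38,0,0],"dr": [0,0,0]},
  ],
)

```text
clock: 23.02
tcp_pos: [0.6374, 0.2096, 0.1675]
orientation: [-0.499, -0.5, -0.5, 0.501]
ft_force: [-0.3, -1.0, -2.5]
opening: 0.0087
```

Bar at about 0.186, no contact yet. I lower in small steps until the prongs take the load.

Call:
move_arm(
  motion=[
    {"travel": [1,0,0],"dr": [0,0,0]},
    {"travel": [2,0,0],"dr": [0,0,0]},
    {"travel": [3,0,0],"dr": [0,0,0]},
    {"travel": [3.5,0,0],"dr": [0,0,0]},
    {"travel": [3.5,0,0],"dr": [0,0,0]},
  ],
)

```text
clock: 23.65
tcp_pos: [0.6377, 0.2097, 0.1645]
orientation: [-0.5, -0.5, -0.5, 0.5]
ft_force: [0.1, 0.4, -0.8]
opening: 0.0084
```

Call:
move_arm(
  motion=[
    {"travel": [1,0,0],"dr": [0,0,0]},
    {"travel": [2,0,0],"dr": [0,0,0]},
    {"travel": [2,0,0],"dr": [0,0,0]},
    {"travel": [2,0,0],"dr": [0,0,0]},
  ],
)

```text
clock: 24.15
tcp_pos: [0.6377, 0.2097, 0.1641]
orientation: [0.5, 0.5, 0.5, -0.5]
ft_force: [-3.3, -1.0, 9.4]
opening: 0.0087
```

The prongs carry the bar: 9 N upward at bar z 0.183. I release.

Call:
move_arm(
  fingers=36,
  motion=[
    {"travel": [-1.5,0,0],"dr": [0,0,0]},
    {"travel": [-1.5,0,0],"dr": [0,0,0]},
    {"travel": [-1.5,0,0],"dr": [0,0,0]},
    {"travel": [-1.5,0,0],"dr": [0,0,0]},
    {"travel": [-1.5,0,0],"dr": [0,0,0]},
    {"travel": [-1.5,0,0],"dr": [0,0,0]},
  ],
)

```text
clock: 24.9
tcp_pos: [0.6375, 0.2096, 0.1637]
orientation: [-0.5, -0.5, -0.5, 0.5]
ft_force: [-0.6, -0.1, 0.2]
opening: 0.0359
```

Call:
move_arm(
  motion=[
    {"travel": [-8,0,0],"dr": [0,0,0]},
    {"travel": [-20,0,0],"dr": [0,0,0]},
    {"travel": [-40,0,0],"dr": [0,0,0]},
    {"travel": [-75,0,0],"dr": [0,0,0]},
    {"travel": [-120,0,0],"dr": [0,0,0]},
    {"travel": [-130,-60,0],"dr": [0,0,0]},
    {"travel": [-130,-120,0],"dr": [0,0,0]},
    {"travel": [-130,-180,0],"dr": [0,0,0]},
    {"travel": [-130,-200,0],"dr": [0,0,0]},
    {"travel": [-130,-200,0],"dr": [0,0,0]},
  ],
)

```text
clock: 26.15
tcp_pos: [0.4371, 0.2101, 0.2955]
orientation: [0.501, 0.5, 0.5, -0.499]
ft_force: [1.0, 0.5, -0.7]
opening: 0.0361
```

```bash
python3 - <<'E'
from mouth import *
s=bot.sense();print(s['clock'],s['tcp_pos'],s['ft_force'],s['opening'])
a=[]
c=cap('scene');c2=cap('scene');print('motion px diff',(np.abs(c['frame'].astype(int)-c2['frame'])[200:340,180:330].max(2)>40).sum())
x0,y0=185,195;a.append(cv2.resize(c['frame'][y0:y0+150,x0:x0+140,::-1],None,fx=3.2,fy=3.2,interpolation=cv2.INTER_CUBIC))
print('seat ends',((proj(c,[[.637,.157,.184],[.637,.267,.184],M+zm*.08])-[x0,y0])*3.2).round())
c=cap('top');x0,y0=200,110;a.append(cv2.resize(c['frame'][y0:y0+150,x0:x0+108,::-1],None,fx=3.2,fy=3.2,interpolation=cv2.INTER_CUBIC))
print('seat ends top',((proj(c,[[.637,.157,.184],[.637,.267,.184],M+zm*.08])-[x0,y0])*3.2).round())
cv2.imwrite('pics/final.png',cv2.hconcat(a))
E
```

```text
26.15 [0.43714036 0.21011508 0.29554927] [ 1.0315993  0.4635107 -0.7216797] 0.03609224719532408
motion px diff 0
seat ends [[256. 214.]
 [366. 316.]
 [143.  99.]]
seat ends top [[128. 177.]
 [ 18. 179.]
 [268. 189.]]
```

View pics/final.png

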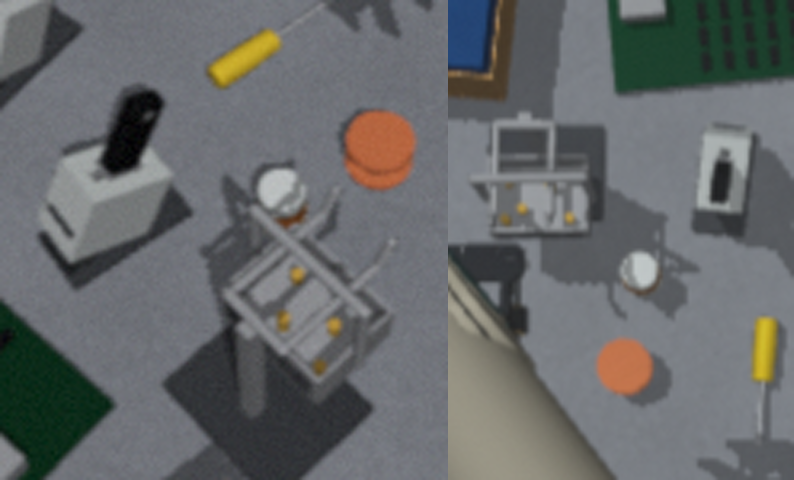

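The basket hangs level on both prongs: the bar runs (254,210)–(370,308), close to the predicted (256,214)–(366,316). The scraper is home and the bystanders are unmoved. I let it settle a second, then hand in.

Call:
move_arm(
  motion=[
    {"travel": [0,0,0]},
    {"travel": [0,0,0]},
    {"travel": [0,0,0]},
    {"travel": [0,0,0]},
    {"travel": [0,0,0]},
    {"travel": [0,0,0]},
    {"travel": [0,0,0]},
    {"travel": [0,0,0]},
  ],
)

```text
schema error: expected keys travel, dr
```

```bash
python3 -c "
from h import *
a=cap('scene')['frame'].astype(int);b=cap('scene')['frame']
print((np.abs(a-b)[200:340,180:330].max(2)>40).sum(), bot.close_job())"
```

```text
the job is handed in; nothing more can be done
0 None
```

The scraper is fully home in the big leaning block, and the basket hangs by its handle over both prongs of the grey hook stand. I handed the job in at about 26.5 s; no verdict was reported.

- **Scraper:** it pressed home at about 27 N along the slot. By the arm's pose the shoulder then sat within 1 mm of the mouth centre. The pictures taken after release show it still seated.
- **Basket:** the prongs took the load at bar height 0.183 m (seat height 0.184 m). After release the bar lay close to its predicted place in both outside views, with the basket looking level. Pairs of frames 0.05 s apart showed no movement.
- **Everything else:** in the last picture I saw no disturbance to the things near the work. I did not measure the bystanders' positions, and not all of them were in that crop.
- **What went wrong:**
  - The last move, a one-second settling pause, was refused because I left out the `dr` key. I handed in without the pause, about 1.6 s after opening the fingers.
  - My first look at the block was partly hidden by the gripper, and a step back made it worse, which cost about 2 s.
  - The prong tips appeared about 2 pixels (a few mm) off my estimate, well inside the tolerance.

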